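# Open the push-and-turn bottle on the calibration bench

## Task

A roll of tape has been parked over the neck of the bottle in the bench holder: slide it straight up off the bottle and set it down flat in the shallow metal tray (do not drop it from a height). Then open the bottle's safety cap: press it down against its spring, turn it anticlockwise (seen from above) while pressed until it comes free, and lift it off. Finish while still holding the cap in the gripper, upright and still, about 8 cm straight above the bottle's mouth; leave everything else on the bench where it is.

Things in the scene. Friction and masses are not known exactly. Their poses are not given: they have to be found in the camera images.
- roll_mid (a point): centre (half-way up, on the axis) of the tape roll: a tan ring 64 mm outside, 44 mm inside diameter, 38 mm high, about 80 g. At the start it stands loosely around the bottle's neck, resting on the bottle's shoulder, its top 12 mm below the top of the cap; it must rise at least 55 mm to clear the cap. z is its axis.
- cap_mid (a point): centre (half-way up, on the axis) of the bottle's ribbed round cap: 38 mm diameter, 30 mm high, 25 g, locked on the neck at the start. z is its axis, up. A spring under it pushes it up: about 6 N at rest, +1 N for each mm pressed. It must be pressed at least 3.5 mm (5 mm is good) before it turns; it bottoms out at 7 mm, about 13 N.
- bottle_mouth (a point): centre of the bottle's mouth (top of its neck, inside the cap at the start; a spring seal stands up to 9 mm above it), 138 mm above the bench; the cap's centre starts 2 mm above it. z is up. The shoulder is 33 mm below this point; the neck between is 22 mm thick, with lugs to 31 mm.
- bottle: white bottle, 60 mm in diameter, fixed in a square steel holder 110 mm wide (14 mm high, with a 72 mm collar to 42 mm high); origin under the holder. Its cap, kept pressed and turned anticlockwise from above (+yaw) by 1.05 to 2.1 rad (1.3 is good) from its start, lifts straight off; clockwise it is blocked. Let go early, it springs up and locks again or stays caught under the neck's rim.
- tray_floor (a point): centre of the inner floor of the shallow square metal tray, fixed on the bench: 170 x 170 mm outside, walls 4 mm thick and 18 mm high, floor 4 mm thick (this point is 4 mm above the bench). x and y run along its sides, z up.
- spare: bystander, not to be moved: small spare roll of tape, 52 mm across, 19 mm high, lying flat; origin at its underside or middle
- driver: bystander, not to be moved: screwdriver, 170 mm long, lying between the bottle and the tray; origin at its underside or middle
- jar: bystander, not to be moved: small closed jar, 56 mm across, 75 mm high; origin at its underside or middle
- wrench: bystander, not to be moved: wrench, 160 mm long, lying on the bench; origin at its underside or middle
- fitting: bystander, not to be moved: small brass fitting, 28 mm across, 37 mm high, standing; origin at its underside or middle
- gauge: bystander, not to be moved: loose digital pressure gauge, 70 mm across, 28 mm thick, lying on its back; origin at its underside or middle
- weight: bystander, not to be moved: brass test weight, 40 mm across, 30 mm high; origin at its underside or middle
Things that resemble listed ones, but are neither listed nor needed, are in the scene too. Leave any orange look-alike of the part that bears roll_mid alone. Several things look just like the bottle: the one meant starts nearest to the robot's base.

How it is judged:
By the outcome, as a careful person would: the job done as asked, in the order asked, and still so for the second after the job is handed in, while the arm keeps its last pose, push and grip.
It also fails if it takes over 54 s, if anything falls off the work surface, if the arm or the gripper's body presses on something with over 40 N, if the wrist force passes 120 N, or if a joint passes its speed limit or range.

## Robot

A 6-joint arm with a two-finger parallel gripper is mounted at the origin on the work surface. World frame = base frame: x ahead of the robot, y to its left, z up, the work surface at z = 0. Lengths are in m, angles in degrees, forces in N, time in s.
With the tool pointing down it reaches from about 0.3 to 0.75 m from the base axis. Payload 8.5 kg.
Tool frame: the origin (TCP) lies midway between the tips of the shut fingers; the grasp point (between the pads) lies 19 mm behind it (env.hold_point_z is the distance from the TCP to the grasp point, in m); z points along the fingers, y is the line along which they close (so a half turn about z gives the same grasp; the last joint's range is limited). The gripper opens to 85 mm and grips with 20 to 120 N. Pads are 22 mm wide; open, the fingers measure 114 mm over their backs; the gripper's body (76 mm by 85 mm) begins 54 mm behind the grasp point. The pads swing forward as they close: fully open they stand 13 mm farther back than shut.
Start: joints at [-12.336, 21.807, 74.336, -0, 83.858, -12.336], TCP at [0.55, 0, 0.206] pointing down, gripper open.
Joint ranges: [-178.18, 178.18], [-50.72, 133.34], [12.68, 142.11], [-81.47, 261.47], [9.98, 163.14], [-165.26, 165.26]. Speed limits (degrees/s): [136.94, 136.94, 180, 180, 180, 180].

## Interface

Orientations are given as a 3x3 rotation matrix whose columns are the frame's x, y, z axes.
In Python, from rig import observe, get_image, camera_info, env gives the robot as it stands.
- The arm moves only by the tool drive_tool, never from a script. Its arguments are lists of equal length, an entry for each row: "offset": the shift along the tool's x, y, z in units of 40 mm (1.0 is 40 mm), a list of three; "turn": the turn, a rotation vector about the tool's x, y, z in units of 6 degrees (1.0 is 6 degrees), a list of three; "hand": the opening, from 0 (shut) to 1 (fully open). A call has exactly 10 rows; each row shifts and turns the commanded pose from where the row before left it, along the tool's axes as they then stand; what a row does not reach is not made up. A row lasts 1/8 s, in which the tool goes at most 62.5 mm and 10.7 degrees, less where a joint would pass 70% of its speed; a pose out of reach is approached as far as the arm can. A call is refused whole if a number of a shift passes 1 or a number of a turn 1, either way. A call with a gripper value outside its range is refused whole. The fingers move at their own pace and stop on an object; "newtons" is the grip in N (left out, the last holds). Time passes only in rows, so rows that do not move let the fingers close, or fill a call up. It gives the time, the measured TCP pose, the force, the opening and the grip force at its end, in the units of the state.
- observe(): the state, without advancing time (a new reading comes with each control period).
- get_image(name): name is "scene" or "side" or "wrist"; returns the picture (420x560x3 uint8, blue, green, red); there is no depth.
- camera_info(name): a dict with "fx", "fy", "cx", "cy" (pixels), "world_to_cam" (4x4, takes a point from world to camera coordinates). Camera axes: x right, y down, z forward; pixel columns grow to the right and rows downward; lengths in m; the calibration is good to about 2 mm. A picture is of the moment at which its call begins: read the wrist's pose just before it. camera_info takes no time and is no camera call; for the wrist camera it gives the pose at the moment of the call.
- env.close_job(): hands the job in; it is judged then, once.
The state is a dict: "time_s": time; "q": joint angles; "qvel": joint speeds; "joint_efforts": joint torques, N m; "position": TCP position; "tool_rot": TCP orientation; "ft_force": force on the tool from outside, world axes, zero at the start; "wrist_torque": the same for the moment, N m; "grip_width": finger opening in m; "gripper_force": force on a finger pad.
Only numpy, scipy, OpenCV 4.12 (cv2) and the standard library are available. Lean on these libraries where they do the work, as an engineer would, in place of code of your own. Each camera call takes 0.05 s, during which the arm holds its last target. There are 200 camera calls.

## Working session

There is one attempt and no reset: what is moved stays moved. The work goes in short steps, Python scripts to look and compute and a tool call to move; the robot and the scene stay as the last step left them, time stands still between calls to the robot, and variables do not carry over. Pictures are saved under pics/ and viewed, at most 10 in all, crops included, and the job is handed in when it is done.

Besides the shell and the picture viewer there is one more tool, called after "Call:" by a JSON object that holds its "api" and its "payload", one argument or row to a line. drive_tool: Moves the arm, as the interface text tells. Its arguments: {"type":"object","properties":{"offset":{"type":"array"},"turn":{"type":"array"},"hand":{"type":"array"},"newtons":{"type":"number"}},"required":["offset","turn","hand"]}

```bash
ls; mkdir -p pics
python3 - <<'E'
from rig import observe,get_image,camera_info,env
import cv2,numpy as np
for n in("scene","side","wrist"):
    c=camera_info(n);im=get_image(n);cv2.imwrite(f"pics/{n}0.png",im)
    print(n,c["fx"],c["fy"],c["cx"],c["cy"]);print(np.round(c["world_to_cam"],4).tolist())
s=observe();print(s["time_s"],s["position"],np.round(s["tool_rot"],3).tolist(),s["grip_width"],env.hold_point_z)
E
```

```text
pics
scene 505.4968468099185 505.4968468099185 282.7244231152972 211.63287794240736
[[-0.0433, 0.9989, 0.0168, -0.0487], [0.6467, 0.0409, -0.7617, -0.2625], [-0.7615, -0.0221, -0.6477, 2.133], [0.0, 0.0, 0.0, 1.0]]
side 401.92627089651944 401.92627089651944 276.13843495253667 208.52498248202554
[[-0.776, -0.6303, 0.0235, 0.4701], [-0.3952, 0.4568, -0.797, 0.271], [0.4916, -0.6277, -0.6036, 0.9792], [0.0, 0.0, 0.0, 1.0]]
wrist 346.99580869531417 346.99580869531417 278.7793106909835 210.3771169356874
[[1.0, 0.0004, -0.0017, -0.5486], [0.0008, -0.9582, 0.2862, -0.0388], [-0.0015, -0.2862, -0.9582, 0.3796], [0.0, 0.0, 0.0, 1.0]]
0.15 [5.49763985e-01 4.96756748e-05 2.05563526e-01] [[-0.0, 1.0, -0.001], [1.0, 0.0, 0.0], [0.0, -0.001, -1.0]] 0.08558415829265667 0.0187
```

View pics/scene0.png

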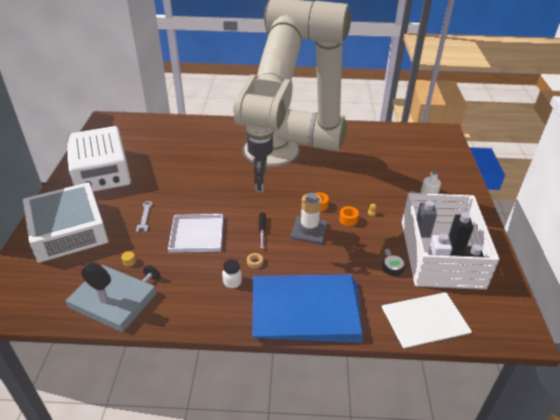

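View pics/side0.png

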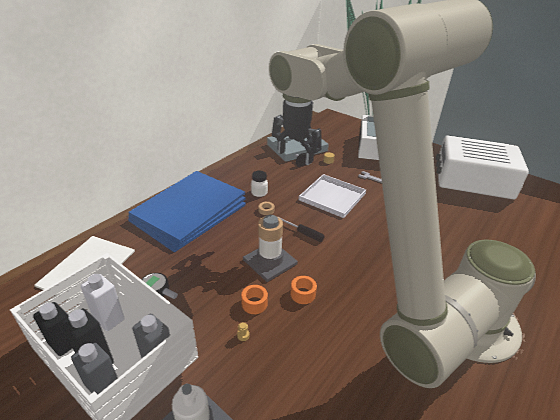

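The scene shows the bottle with the tan roll near (311,205) and its holder near (310,230). The tray is at (197,233), the driver at (263,230) and the orange rings at (320,201) and (349,215). In the side view the bottle's cap is near (270,222) and the tray near (332,196). Next I'll zoom in.

Run:
```python
import cv2,numpy as np
a=cv2.imread("pics/scene0.png")[185:250,280:345];b=cv2.imread("pics/side0.png")[205:285,235:305]
f=lambda i:cv2.resize(i,(390,int(390*i.shape[0]/i.shape[1])),interpolation=cv2.INTER_NEAREST)
a,b=f(a),f(b);h=max(len(a),len(b));p=lambda i:cv2.copyMakeBorder(i,0,h-len(i),0,0,0)
cv2.imwrite("pics/crop1.png",np.hstack([p(a),p(b)]))
```

```text
(no output)
```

View pics/crop1.png

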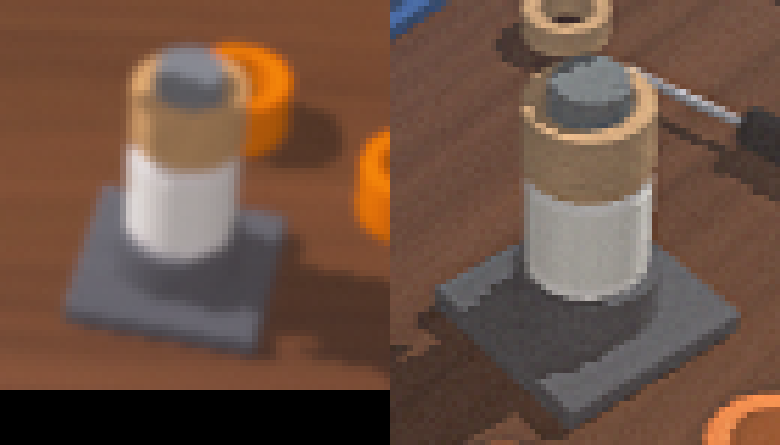

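View pics/wrist0.png

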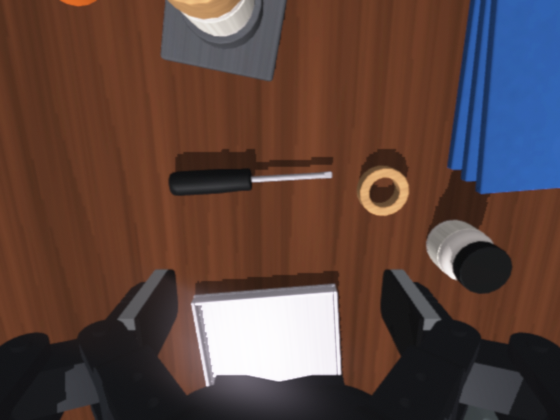

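The crop shows the cap top centred at about (311.7,195.3) in the scene view and (271.8,218.8) in the side view, with the tan roll around it. The wrist view shows the tray's far rim corners near (193,296) and (336,287), and the driver between the bottle and the tray. Now I'll localize by rays.

```bash
cat > h.py <<'E'
import numpy as np,cv2
from rig import observe,get_image,camera_info,env
def ray(n,uv,c=None):
    c=c or camera_info(n);T=np.array(c["world_to_cam"]);R,t=T[:3,:3],T[:3,3]
    d=R.T@np.array([(uv[0]-c["cx"])/c["fx"],(uv[1]-c["cy"])/c["fy"],1.]);return -R.T@t,d/np.linalg.norm(d)
def plane(n,uv,z,c=None):
    o,d=ray(n,uv,c);return o+d*(z-o[2])/d[2]
def cross(*rs):
    A=sum(np.eye(3)-np.outer(d,d) for o,d in rs);b=sum((np.eye(3)-np.outer(d,d))@o for o,d in rs);return np.linalg.solve(A,b)
E
python3 - <<'E'
from h import *
np.set_printoptions(precision=4,suppress=True)
print("cap",plane("scene",(311.7,195.3),.155),plane("side",(271.8,218.8),.155),cross(ray("scene",(311.7,195.3)),ray("side",(271.8,218.8))))
print("tray wrist",plane("wrist",(193,296),.018),plane("wrist",(336,287),.018))
for n,w in(("scene",(160,205,235,260)),("side",(290,165,375,225))):
    im=cv2.imread(f"pics/{n}0.png");x0,y0,x1,y1=w
    hsv=cv2.cvtColor(im,cv2.COLOR_BGR2HSV)[y0:y1,x0:x1]
    m=((hsv[...,1]<90)&(hsv[...,2]>90)).astype(np.uint8)
    cs,_=cv2.findContours(m,cv2.RETR_EXTERNAL,cv2.CHAIN_APPROX_NONE);c=max(cs,key=cv2.contourArea)
    q=cv2.approxPolyDP(cv2.convexHull(c),4,True)[:,0]+[x0,y0];print(n,cv2.contourArea(c),q.tolist())
    for p in q: print(plane(n,p,.018)[:2])
E
```

```text
cap [0.4957 0.1623 0.155 ] [0.4935 0.1616 0.155 ] [0.4941 0.1618 0.1543]
tray wrist [ 0.4496 -0.1381  0.018 ] [ 0.6143 -0.1263  0.018 ]
scene 2028.5 [[223, 214], [220, 252], [168, 252], [174, 214]]
[ 0.449 -0.143]
[ 0.6375 -0.1275]
[ 0.6476 -0.295 ]
[ 0.4598 -0.3145]
side 1683.5 [[298, 196], [322, 174], [366, 189], [344, 217]]
[ 0.6125 -0.1238]
[ 0.629  -0.2924]
[ 0.4594 -0.3122]
[ 0.4351 -0.1272]
```

Bottle axis is about (0.495, 0.162) and tray centre about (0.537, -0.216). The two views agree, and the heights match what's given. I'll move partway, then refine with the wrist camera.

Call:
{"api": "drive_tool", "payload": {
  "offset": [
    [0.3,-0.2,0],
    [0.4,-0.3,0],
    [0.4,-0.3,0],
    [0.4,-0.3,0],
    [0.3,-0.2,0],
    [0.2,-0.08,0],
    [0,0,0],
    [0,0,0],
    [0,0,0],
    [0,0,0]
  ],
  "turn": [
    [0,0,0],
    [0,0,0],
    [0,0,0],
    [0,0,0],
    [0,0,0],
    [0,0,0],
    [0,0,0],
    [0,0,0],
    [0,0,0],
    [0,0,0]
  ],
  "hand": [1,1,1,1,1,1,1,1,1,1]
}}

```text
time_s: 1.4
position: [0.4949, 0.0797, 0.2059]
tool_rot: [[0.001, 1.0, -0.0], [1.0, -0.001, 0.0], [0.0, -0.0, -1.0]]
ft_force: [0.2, 0.2, 0.6]
grip_width: 0.0852
gripper_force: 0.0
```

Run:
```python
from h import *
np.set_printoptions(precision=4,suppress=True)
c=camera_info("wrist");im=get_image("wrist");s=observe()
print(s["position"],s["q"])
import json;json.dump({k:np.array(v).tolist() for k,v in c.items()},open("w1.json","w"))
cv2.imwrite("pics/wrist1.png",im)
```

```text
[0.4949 0.0798 0.2059] [-4.3995 16.9203 81.8367 -0.0035 81.2512 -4.3774]
```

View pics/wrist1.png

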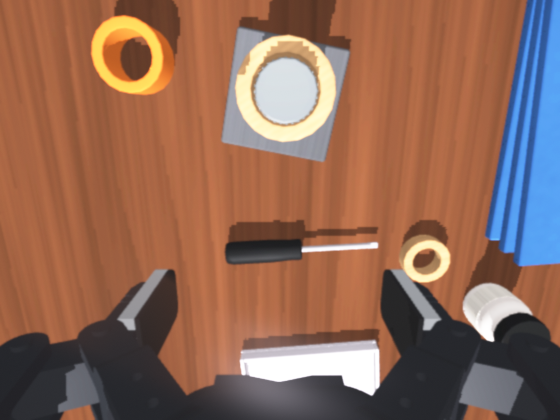

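The wrist view shows the cap top as a grey disc near (286,91), inside the tan roll ring with outer centre near (286,88).

Run:
```python
from h import *
import json
np.set_printoptions(precision=4,suppress=True)
c=json.load(open("w1.json"));im=cv2.imread("pics/wrist1.png");hsv=cv2.cvtColor(im,cv2.COLOR_BGR2HSV)
def ell(m):
    w=np.zeros_like(m,np.uint8);w[20:150,225:345]=m[20:150,225:345]*255
    cs,_=cv2.findContours(w,cv2.RETR_EXTERNAL,cv2.CHAIN_APPROX_NONE);return cv2.fitEllipse(cv2.convexHull(max(cs,key=cv2.contourArea)))
H,S,V=hsv[...,0],hsv[...,1],hsv[...,2]
e=ell((H>10)&(H<28)&(S>60)&(V>170));print("roll",e,plane("wrist",e[0],.143,c))
g=np.zeros(H.shape,bool);g[55:128,252:320]=True
e=ell((S<50)&(V>120)&g);print("cap",e,plane("wrist",e[0],.155,c))
q=[(246,352),(378,343)];print([plane("wrist",p,.018,c)[:2] for p in q])
```

```text
roll ((285.2970886230469, 87.88274383544922), (100.45965576171875, 106.743896484375), 4.056872367858887) [0.4982 0.1627 0.143 ]
cap ((285.64788818359375, 90.17229461669922), (63.90377426147461, 67.4278793334961), 3.5428171157836914) [0.4982 0.1608 0.155 ]
[array([ 0.454 , -0.1356]), array([ 0.6141, -0.1226])]
```

Call:
{"api": "drive_tool", "payload": {
  "offset": [
    [0.5,0.05,0],
    [0.6,0,0],
    [0.6,0,0],
    [0.35,0,0],
    [0,0,0],
    [0,0,0.4],
    [0,0,0.6],
    [0,0,0.6],
    [0,0,0.6],
    [0,0,0.3]
  ],
  "turn": [
    [0,0,0],
    [0,0,0],
    [0,0,0],
    [0,0,0],
    [0,0,0],
    [0,0,0],
    [0,0,0],
    [0,0,0],
    [0,0,0],
    [0,0,0]
  ],
  "hand": [1,1,1,1,1,1,1,1,1,1]
}}

```text
time_s: 2.7
position: [0.4966, 0.1612, 0.105]
tool_rot: [[0.001, 1.0, -0.001], [1.0, -0.001, -0.0], [-0.0, -0.001, -1.0]]
ft_force: [-0.3, 0.3, 0.4]
grip_width: 0.0853
gripper_force: 0.0
```

Call:
{"api": "drive_tool", "payload": {
  "offset": [
    [0,0,0],
    [0,0,0],
    [0,0,0],
    [0,0,0],
    [0,0,0],
    [0,0,0],
    [0,0,0],
    [0,0,0],
    [0,0,0],
    [0,0,0]
  ],
  "turn": [
    [0,0,0],
    [0,0,0],
    [0,0,0],
    [0,0,0],
    [0,0,0],
    [0,0,0],
    [0,0,0],
    [0,0,0],
    [0,0,0],
    [0,0,0]
  ],
  "hand": [0.85,0.8,0.75,0.7,0.65,0.65,0.65,0.65,0.65,0.65],
  "newtons": 25
}}

```text
time_s: 3.95
position: [0.4975, 0.1619, 0.1076]
tool_rot: [[-0.0, 1.0, 0.003], [1.0, 0.0, -0.0], [-0.0, 0.003, -1.0]]
ft_force: [-1.6, -2.0, 8.6]
grip_width: 0.0628
gripper_force: 25.1
```

Call:
{"api": "drive_tool", "payload": {
  "offset": [
    [0,0,-0.1],
    [0,0,-0.2],
    [0,0,-0.3],
    [0,0,-0.4],
    [0,0,-0.4],
    [0,0,-0.4],
    [0,0,-0.3],
    [0,0,-0.1],
    [0,0,0],
    [0,0,0]
  ],
  "turn": [
    [0,0,0],
    [0,0,0],
    [0,0,0],
    [0,0,0],
    [0,0,0],
    [0,0,0],
    [0,0,0],
    [0,0,0],
    [0,0,0],
    [0,0,0]
  ],
  "hand": [0.65,0.65,0.65,0.65,0.65,0.65,0.65,0.65,0.65,0.65],
  "newtons": 30
}}

```text
time_s: 5.2
position: [0.4965, 0.162, 0.1935]
tool_rot: [[0.0, 1.0, -0.001], [1.0, -0.0, -0.0], [-0.0, -0.001, -1.0]]
ft_force: [-0.1, -0.9, -0.5]
grip_width: 0.0619
gripper_force: 33.0
```

Run:
```python
from h import *
a=get_image("scene")[165:245,270:350];b=get_image("side")[185:285,220:320]
print(observe()["q"])
f=lambda i:cv2.resize(i,(390,390))
cv2.imwrite("pics/crop2.png",np.hstack([f(a),f(b)]))
```

```text
[5.06435824e+00 1.96203025e+01 7.99118754e+01 1.12568121e-03
 8.05280547e+01 5.06357970e+00]
```

View pics/crop2.png

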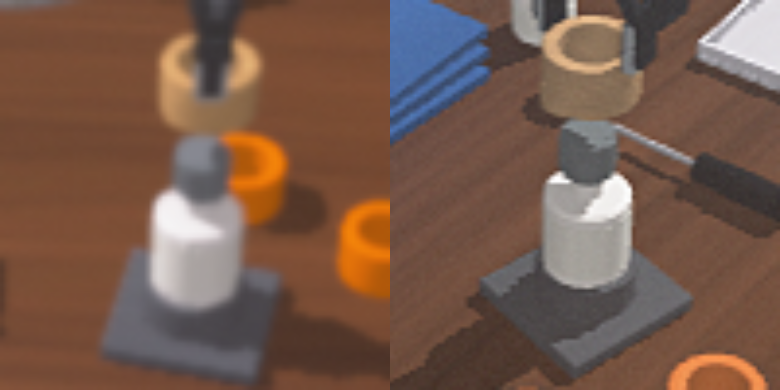

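Both views show the roll in the gripper, clear of the cap, and the bottle still locked in place. Next I carry it to the tray.

Call:
{"api": "drive_tool", "payload": {
  "offset": [
    [-0.3,0.05,0],
    [-0.6,0.1,0],
    [-0.9,0.1,0],
    [-1,0.1,0],
    [-1,0.15,0],
    [-1,0.15,0],
    [-1,0.1,0],
    [-1,0.1,0],
    [-1,0.1,0],
    [-0.8,0.05,0]
  ],
  "turn": [
    [0,0,0],
    [0,0,0],
    [0,0,0],
    [0,0,0],
    [0,0,0],
    [0,0,0],
    [0,0,0],
    [0,0,0],
    [0,0,0],
    [0,0,0]
  ],
  "hand": [0.65,0.65,0.65,0.65,0.65,0.65,0.65,0.65,0.65,0.65]
}}

```text
time_s: 6.55
position: [0.5364, -0.1844, 0.1938]
tool_rot: [[0.001, 1.0, -0.0], [1.0, -0.001, -0.0], [-0.0, -0.0, -1.0]]
ft_force: [0.2, 0.3, -1.5]
grip_width: 0.062
gripper_force: 33.0
```

Call:
{"api": "drive_tool", "payload": {
  "offset": [
    [-0.55,0.02,0],
    [-0.3,0,0],
    [0,0,0],
    [0,0,0.4],
    [0,0,0.8],
    [0,0,0.9],
    [0,0,0.9],
    [0,0,0.7],
    [0,0,0.4],
    [0,0,0.2]
  ],
  "turn": [
    [0,0,0],
    [0,0,0],
    [0,0,0],
    [0,0,0],
    [0,0,0],
    [0,0,0],
    [0,0,0],
    [0,0,0],
    [0,0,0],
    [0,0,0]
  ],
  "hand": [0.65,0.65,0.65,0.65,0.65,0.65,0.65,0.65,0.65,0.65]
}}

```text
time_s: 7.8
position: [0.5377, -0.2155, 0.0218]
tool_rot: [[-0.001, 1.0, -0.0], [1.0, 0.001, 0.0], [0.0, -0.0, -1.0]]
ft_force: [-0.8, 0.6, 0.1]
grip_width: 0.0618
gripper_force: 33.0
```

Run:
```python
from h import *
a=get_image("scene")[200:265,155:240];b=get_image("side")[150:230,280:385]
s=observe();print(s["position"],s["ft_force"],s["q"])
f=lambda i:cv2.resize(i,(390,298))
cv2.imwrite("pics/crop3.png",np.hstack([f(a),f(b)]))
```

```text
[ 0.53765238 -0.21570408  0.02199633] [-0.83133876 -0.94488371  0.30517826] [-3.35638913e+01  3.55769560e+01  8.38683837e+01  2.39499983e-03
  6.05686118e+01 -3.35873635e+01]
```

View pics/crop3.png

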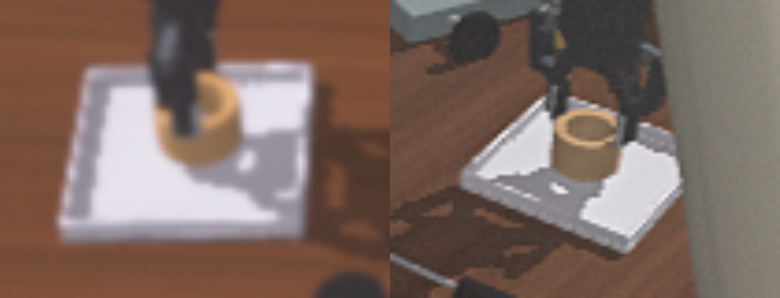

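The roll is hanging upright over the middle of the tray. I'll lower it gently until it touches.

Call:
{"api": "drive_tool", "payload": {
  "offset": [
    [0,0,0.1],
    [0,0,0.1],
    [0,0,0.06],
    [0,0,0.04],
    [0,0,0.03],
    [0,0,0.02],
    [0,0,0.02],
    [0,0,0],
    [0,0,0],
    [0,0,0]
  ],
  "turn": [
    [0,0,0],
    [0,0,0],
    [0,0,0],
    [0,0,0],
    [0,0,0],
    [0,0,0],
    [0,0,0],
    [0,0,0],
    [0,0,0],
    [0,0,0]
  ],
  "hand": [0.65,0.65,0.65,0.65,0.65,0.65,0.65,0.65,0.65,0.65]
}}

```text
time_s: 9.15
position: [0.5376, -0.216, 0.0072]
tool_rot: [[0.0, 1.0, 0.0], [1.0, -0.0, -0.0], [-0.0, 0.0, -1.0]]
ft_force: [-0.3, -0.0, -1.4]
grip_width: 0.0621
gripper_force: 33.0
```

Call:
{"api": "drive_tool", "payload": {
  "offset": [
    [0,0,0.02],
    [0,0,0.02],
    [0,0,0.02],
    [0,0,0.02],
    [0,0,0],
    [0,0,0],
    [0,0,0],
    [0,0,0],
    [0,0,0],
    [0,0,0]
  ],
  "turn": [
    [0,0,0],
    [0,0,0],
    [0,0,0],
    [0,0,0],
    [0,0,0],
    [0,0,0],
    [0,0,0],
    [0,0,0],
    [0,0,0],
    [0,0,0]
  ],
  "hand": [0.65,0.65,0.65,0.65,0.65,0.65,0.65,0.65,0.65,0.65]
}}

```text
time_s: 10.4
position: [0.5378, -0.2161, 0.0066]
tool_rot: [[-0.0, 1.0, 0.001], [1.0, 0.0, -0.001], [-0.001, 0.001, -1.0]]
ft_force: [-7.1, 3.9, 23.5]
grip_width: 0.062
gripper_force: 35.8
```

Contact. I'll relieve the push, open, and lift clear.

Call:
{"api": "drive_tool", "payload": {
  "offset": [
    [0,0,-0.06],
    [0,0,0],
    [0,0,0],
    [0,0,0],
    [0,0,0],
    [0,0,0],
    [0,0,-0.1],
    [0,0,-0.3],
    [0,0,-0.6],
    [0,0,-0.8]
  ],
  "turn": [
    [0,0,0],
    [0,0,0],
    [0,0,0],
    [0,0,0],
    [0,0,0],
    [0,0,0],
    [0,0,0],
    [0,0,0],
    [0,0,0],
    [0,0,0]
  ],
  "hand": [0.65,0.7,0.8,0.9,1,1,1,1,1,1]
}}

```text
time_s: 11.65
position: [0.5374, -0.2159, 0.0796]
tool_rot: [[0.0, 1.0, -0.0], [1.0, -0.0, 0.0], [0.0, -0.0, -1.0]]
ft_force: [0.1, -0.1, 0.2]
grip_width: 0.0853
gripper_force: 0.0
```

Call:
{"api": "drive_tool", "payload": {
  "offset": [
    [0,0,-0.9],
    [0,0,-0.9],
    [0,0,-0.9],
    [0.2,-0.05,-0.5],
    [0.6,-0.1,-0.2],
    [0.9,-0.15,0],
    [1,-0.1,0],
    [1,-0.1,0],
    [1,-0.1,0],
    [1,-0.1,0]
  ],
  "turn": [
    [0,0,0],
    [0,0,0],
    [0,0,0],
    [0,0,0],
    [0,0,0],
    [0,0,0],
    [0,0,0],
    [0,0,0],
    [0,0,0],
    [0,0,0]
  ],
  "hand": [1,1,1,1,1,1,1,1,1,1]
}}

```text
time_s: 12.9
position: [0.5083, 0.0144, 0.2142]
tool_rot: [[-0.001, 1.0, -0.001], [1.0, 0.001, 0.0], [0.0, -0.001, -1.0]]
ft_force: [0.3, 0.8, 0.0]
grip_width: 0.0853
gripper_force: 0.0
```

Call:
{"api": "drive_tool", "payload": {
  "offset": [
    [0.9,-0.1,0],
    [0.6,-0.1,0],
    [0.2,-0.1,0],
    [0,0,0],
    [0,0,0],
    [0,0,0],
    [0,0,0],
    [0,0,0],
    [0,0,0],
    [0,0,0]
  ],
  "turn": [
    [0,0,0],
    [0,0,0],
    [0,0,0],
    [0,0,0],
    [0,0,0],
    [0,0,0],
    [0,0,0],
    [0,0,0],
    [0,0,0],
    [0,0,0]
  ],
  "hand": [0.95,0.9,0.85,0.8,0.75,0.7,0.7,0.7,0.7,0.7]
}}

```text
time_s: 14.15
position: [0.4976, 0.08, 0.2144]
tool_rot: [[-0.0, 1.0, -0.0], [1.0, 0.0, -0.0], [-0.0, -0.0, -1.0]]
ft_force: [0.3, -0.4, 1.1]
grip_width: 0.0597
gripper_force: 0.0
```

Run:
```python
from h import *
import json
np.set_printoptions(precision=4,suppress=True)
c=camera_info("wrist");im=get_image("wrist");s=observe();print(s["position"],s["q"])
a=get_image("scene")[200:265,155:240]
cv2.imwrite("pics/chk4.png",np.hstack([im,cv2.resize(a,(240,184)) if 0 else cv2.copyMakeBorder(cv2.resize(a,(240,184)),0,236,0,0,0)]))
hsv=cv2.cvtColor(im,cv2.COLOR_BGR2HSV);o=cv2.cvtColor(cv2.imread("pics/scene0.png"),cv2.COLOR_BGR2HSV)
T=np.array(c["world_to_cam"]);p=T[:3,:3]@[.497,.162,.155]+T[:3,3];print("cap px",p[:2]/p[2]*c["fx"]+[c["cx"],c["cy"]])
```

```text
[0.4976 0.08   0.2144] [-4.3496 16.8111 80.5353 -0.0012 82.6507 -4.3488]
cap px [279.1654  89.208 ]
```

View pics/chk4.png

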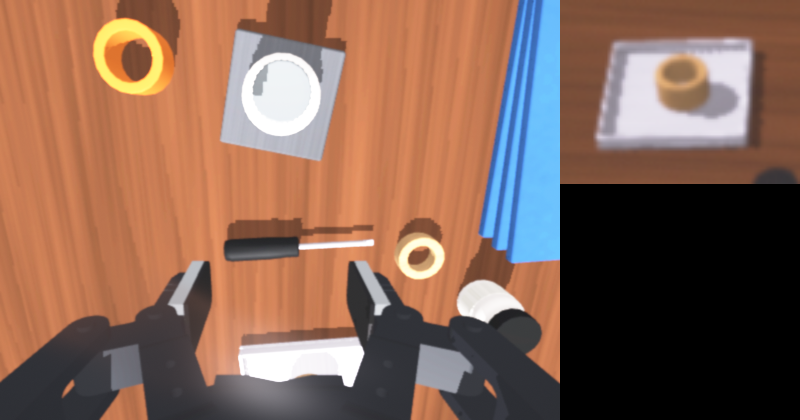

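The roll sits flat in the tray. The cap, at about (282,90), is within about 1.5 mm of my estimate. I'll descend around it.

Call:
{"api": "drive_tool", "payload": {
  "offset": [
    [0.5,0.02,0],
    [0.7,0,0],
    [0.6,0,0],
    [0.24,0,0],
    [0,0,0],
    [0,0,0.4],
    [0,0,0.6],
    [0,0,0.6],
    [0,0,0.5],
    [0,0,0.28]
  ],
  "turn": [
    [0,0,0],
    [0,0,0],
    [0,0,0],
    [0,0,0],
    [0,0,0],
    [0,0,0],
    [0,0,0],
    [0,0,0],
    [0,0,0],
    [0,0,0]
  ],
  "hand": [0.7,0.7,0.7,0.7,0.7,0.7,0.7,0.7,0.7,0.7]
}}

```text
time_s: 15.5
position: [0.4983, 0.1608, 0.1184]
tool_rot: [[0.001, 1.0, -0.001], [1.0, -0.001, -0.0], [-0.0, -0.001, -1.0]]
ft_force: [-0.6, 0.5, 0.0]
grip_width: 0.0601
gripper_force: 0.0
```

Call:
{"api": "drive_tool", "payload": {
  "offset": [
    [0,0,0],
    [0,0,0],
    [0,0,0],
    [0,0,0],
    [0,0,0],
    [0,0,0],
    [0,0,0],
    [0,0,0],
    [0,0,0],
    [0,0,0]
  ],
  "turn": [
    [0,0,0],
    [0,0,0],
    [0,0,0],
    [0,0,0],
    [0,0,0],
    [0,0,0],
    [0,0,0],
    [0,0,0],
    [0,0,0],
    [0,0,0]
  ],
  "hand": [0.6,0.55,0.5,0.45,0.4,0.35,0.35,0.35,0.35,0.35],
  "newtons": 30
}}

```text
time_s: 16.75
position: [0.499, 0.1616, 0.12]
tool_rot: [[-0.0, 1.0, 0.002], [1.0, 0.0, 0.0], [0.0, 0.002, -1.0]]
ft_force: [0.7, -0.0, 5.3]
grip_width: 0.0365
gripper_force: 29.4
```

Call:
{"api": "drive_tool", "payload": {
  "offset": [
    [0,0,0],
    [0,0,0],
    [0,0,0.03],
    [0,0,0.04],
    [0,0,0.04],
    [0,0,0.04],
    [0,0,0],
    [0,0,0],
    [0,0,0],
    [0,0,0]
  ],
  "turn": [
    [0,0,0],
    [0,0,0],
    [0,0,0],
    [0,0,0],
    [0,0,0],
    [0,0,0],
    [0,0,0],
    [0,0,0],
    [0,0,0],
    [0,0,0]
  ],
  "hand": [0.3,0.3,0.3,0.3,0.3,0.3,0.3,0.3,0.3,0.3],
  "newtons": 60
}}

```text
time_s: 18.0
position: [0.499, 0.1617, 0.1147]
tool_rot: [[-0.0, 1.0, 0.003], [1.0, 0.0, 0.0], [0.0, 0.003, -1.0]]
ft_force: [-1.9, -1.6, 11.2]
grip_width: 0.0351
gripper_force: 59.6
```

Force is 11.2 N, so the cap is pressed about 5 mm. Now I turn it anticlockwise.

Call:
{"api": "drive_tool", "payload": {
  "offset": [
    [0,0,0],
    [0,0,0],
    [0,0,0],
    [0,0,0],
    [0,0,0],
    [0,0,0],
    [0,0,0],
    [0,0,0],
    [0,0,0],
    [0,0,0]
  ],
  "turn": [
    [0,0,-0.4],
    [0,0,-0.7],
    [0,0,-0.8],
    [0,0,-0.8],
    [0,0,-0.8],
    [0,0,-0.8],
    [0,0,-0.8],
    [0,0,-0.8],
    [0,0,-0.8],
    [0,0,-0.8]
  ],
  "hand": [0.3,0.3,0.3,0.3,0.3,0.3,0.3,0.3,0.3,0.3]
}}

```text
time_s: 19.25
position: [0.4994, 0.1618, 0.1148]
tool_rot: [[-0.709, 0.705, 0.004], [0.705, 0.709, 0.0], [-0.002, 0.003, -1.0]]
ft_force: [-0.2, 0.2, 10.5]
grip_width: 0.0347
gripper_force: 59.6
```

Run:
```python
from rig import observe
s=observe();print(s["q"],s["ft_force"],s["wrist_torque"],s["position"])
```

```text
[ 5.01169672e+00  2.42208307e+01  8.68644448e+01  7.63213128e-03
  6.86984369e+01 -4.01520315e+01] [-0.15267572  0.17565888 10.49802564] [ 0.03061486 -0.00094178 -0.04740116] [0.49944893 0.16178503 0.11481515]
```

Call:
{"api": "drive_tool", "payload": {
  "offset": [
    [0,0,0],
    [0,0,0],
    [0,0,0],
    [0,0,0],
    [0,0,0],
    [0,0,0],
    [0,0,0],
    [0,0,0],
    [0,0,0],
    [0,0,0]
  ],
  "turn": [
    [0,0,-0.8],
    [0,0,-0.8],
    [0,0,-0.8],
    [0,0,-0.8],
    [0,0,-0.8],
    [0,0,-0.8],
    [0,0,-0.7],
    [0,0,-0.4],
    [0,0,0],
    [0,0,0]
  ],
  "hand": [0.3,0.3,0.3,0.3,0.3,0.3,0.3,0.3,0.3,0.3]
}}

```text
time_s: 20.5
position: [0.4994, 0.1618, 0.1148]
tool_rot: [[-0.986, 0.167, 0.004], [0.167, 0.986, 0.0], [-0.004, 0.001, -1.0]]
ft_force: [-0.1, 0.1, 10.3]
grip_width: 0.035
gripper_force: 59.6
```

Call:
{"api": "drive_tool", "payload": {
  "offset": [
    [0,0,-0.05],
    [0,0,-0.05],
    [0,0,-0.05],
    [0,0,-0.05],
    [0,0,-0.05],
    [0,0,-0.05],
    [0,0,-0.05],
    [0,0,-0.05],
    [0,0,0],
    [0,0,0]
  ],
  "turn": [
    [0,0,0],
    [0,0,0],
    [0,0,0],
    [0,0,0],
    [0,0,0],
    [0,0,0],
    [0,0,0],
    [0,0,0],
    [0,0,0],
    [0,0,0]
  ],
  "hand": [0.3,0.3,0.3,0.3,0.3,0.3,0.3,0.3,0.3,0.3]
}}

```text
time_s: 21.75
position: [0.4982, 0.1616, 0.1291]
tool_rot: [[-0.986, 0.167, -0.0], [0.167, 0.986, -0.0], [0.0, -0.0, -1.0]]
ft_force: [-0.2, 0.1, -1.0]
grip_width: 0.0351
gripper_force: 59.9
```

The cap is free, with about zero force. I'll raise its centre to 8 cm above the mouth (TCP z about 0.198).

Call:
{"api": "drive_tool", "payload": {
  "offset": [
    [0,0,-0.1],
    [0,0,-0.2],
    [0,0,-0.3],
    [0,0,-0.4],
    [0,0,-0.4],
    [0,0,-0.2],
    [0,0,-0.1],
    [0,0,-0.02],
    [0,0,0],
    [0,0,0]
  ],
  "turn": [
    [0,0,0],
    [0,0,0],
    [0,0,0],
    [0,0,0],
    [0,0,0],
    [0,0,0],
    [0,0,0],
    [0,0,0],
    [0,0,0],
    [0,0,0]
  ],
  "hand": [0.3,0.3,0.3,0.3,0.3,0.3,0.3,0.3,0.3,0.3]
}}

```text
time_s: 23.0
position: [0.4983, 0.1616, 0.1977]
tool_rot: [[-0.986, 0.167, -0.001], [0.167, 0.986, -0.0], [0.001, -0.0, -1.0]]
ft_force: [-0.7, 0.4, -0.3]
grip_width: 0.0349
gripper_force: 59.9
```

Run:
```python
from h import *
a=get_image("scene")[150:260,160:360];b=get_image("side")[150:290,200:390]
s=observe();print(s["position"],s["ft_force"],s["qvel"])
f=lambda i:cv2.resize(i,(400,300))
cv2.imwrite("pics/crop5.png",np.hstack([f(a),f(b)]))
```

```text
[0.49830663 0.1615821  0.19779173] [-0.53108874 -0.44442881  0.04923815] [ 0.05358788 -0.13571099 -0.06251284  0.00170619  0.15646391 -0.01883778]
```

View pics/crop5.png

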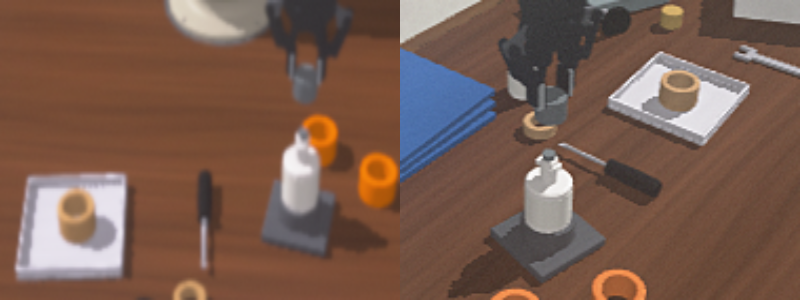

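The cap is in the gripper straight above the open bottle, the roll lies flat in the tray, and the other items are undisturbed.

```bash
python3 -c "
from rig import env
print(env.close_job())"
```

```text
the job is handed in; nothing more can be done
None
```

The job is done and handed in at about 23 s: the roll lies flat in the tray, and the opened cap is held upright about 8 cm above the bottle's mouth, with nothing else seen to have moved.

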